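Clear and re-lamp the demonstration stand

TASK

Get the lamp demonstration stand ready for class: first wipe all the loose steel chips off its deck into the catch tray at its end with the scraper block, without touching the sharp chips with the fingers, and stand the scraper back on the middle of its rubber mat. Then put a spare lamp module, upright and fully down, into every empty socket. Leave the fitted lamps in their sockets and the rest of the bench as it is.

Things in the scene. Friction and masses are not known exactly. Their poses are not given: they have to be found in the camera images.
- stand: fixed aluminium stand; origin on the table under its centre, x the short way (away from the robot at yaw 0), y the long way. Flat deck 40 mm above the table, y -145 to 145 mm, both ends open. Bare wiping area x -30 to 80 mm, chips within y -115 to 82; beside it at x -94 to -30 a black socket row, walls 10 mm above the deck, and at x 80 to 88 a lip 12 mm high. Catch tray at the -y end
- tray (a point): centre of the catch tray's inner floor, 4 mm above the table; axes as the stand's. The inside measures 140 mm along x and 80 mm along y and is 40 mm deep; its rim is 4 mm above the deck and there is no rim where it meets the deck, at y +40 mm from here
- mat: black rubber mat, the scraper's place, 130 x 80 x 3 mm, fixed; origin under its centre, x along the long side
- scraper: scraper block: a rubber sole 64 mm long (x), 56 mm across (y), 12 mm thick, under a wooden block 64 mm long and 34 mm thick (y); 55 mm high in all, about 140 g; it stands on its sole on the mat; origin at the centre of its sole. Grip it across the 34 mm
- pocket1 (a point): centre of socket 1's floor, level with the deck: a square pocket 47 mm wide and 10 mm deep, sides along the stand's axes; sockets are 56 mm apart along y
- pocket2 (a point): centre of socket 2's floor, level with the deck: a square pocket 47 mm wide and 10 mm deep, sides along the stand's axes; sockets are 56 mm apart along y
- pocket3 (a point): centre of socket 3's floor, level with the deck: a square pocket 47 mm wide and 10 mm deep, sides along the stand's axes; sockets are 56 mm apart along y
- pocket4 (a point): centre of socket 4's floor, level with the deck: a square pocket 47 mm wide and 10 mm deep, sides along the stand's axes; sockets are 56 mm apart along y
- pocket5 (a point): centre of socket 5's floor, level with the deck: a square pocket 47 mm wide and 10 mm deep, sides along the stand's axes; sockets are 56 mm apart along y
- lamp1: lamp module already fitted in socket 1, same kind as the spares; absent (None) if that socket is empty; origin at the centre of its underside
- lamp2: lamp module already fitted in socket 2, same kind as the spares; absent (None) if that socket is empty; origin at the centre of its underside
- lamp3: lamp module already fitted in socket 3, same kind as the spares; absent (None) if that socket is empty; origin at the centre of its underside
- lamp4: lamp module already fitted in socket 4, same kind as the spares; absent (None) if that socket is empty; origin at the centre of its underside
- lamp5: lamp module already fitted in socket 5, same kind as the spares; absent (None) if that socket is empty; origin at the centre of its underside
- spare1: spare lamp module, standing on the table: black square base 40 x 40 mm, 48 mm high, with a glass dome on top to 66 mm; 70 g; origin at the centre of its underside, z up, x and y square to the base's sides
- spare2: spare lamp module, standing on the table: black square base 40 x 40 mm, 48 mm high, with a glass dome on top to 66 mm; 70 g; origin at the centre of its underside, z up, x and y square to the base's sides
- spare3: spare lamp module, standing on the table: black square base 40 x 40 mm, 48 mm high, with a glass dome on top to 66 mm; 70 g; origin at the centre of its underside, z up, x and y square to the base's sides
- spare4: spare lamp module, standing on the table: black square base 40 x 40 mm, 48 mm high, with a glass dome on top to 66 mm; 70 g; origin at the centre of its underside, z up, x and y square to the base's sides
- chip1: loose steel offcut (chip) 20 x 14 x 7 mm, 15 g, lying flat on the deck at the start; origin at the centre of its underside; absent (None) in some runs
- chip2: loose steel offcut (chip) 20 x 14 x 7 mm, 15 g, lying flat on the deck at the start; origin at the centre of its underside; absent (None) in some runs
- chip3: loose steel offcut (chip) 20 x 14 x 7 mm, 15 g, lying flat on the deck at the start; origin at the centre of its underside; absent (None) in some runs
- chip4: loose steel offcut (chip) 20 x 14 x 7 mm, 15 g, lying flat on the deck at the start; origin at the centre of its underside; absent (None) in some runs
- chip5: loose steel offcut (chip) 20 x 14 x 7 mm, 15 g, lying flat on the deck at the start; origin at the centre of its underside; absent (None) in some runs
- bell: bystander among the spares: round steel bell dome, 58 mm across, 34 mm high, not a lamp; origin at the centre of its underside
Not all that is in view belongs to the job. What is shaped like the spare4 but orange or purple is not meant.

How it is judged:
By the outcome, as a careful person would: the job done as asked, in the order asked, and still so for the second after the job is handed in, with the robot touching nothing.
Of lamp1, lamp2, lamp3, lamp4, lamp5 only 1 to 2 are there at a start; the rules pass over those that are not, and their reading is None.
Of chip1, chip2, chip3, chip4, chip5 only 3 to 5 are there at a start; the rules pass over those that are not, and their reading is None.
At some moment in a run one of spare1, spare2, spare3, spare4, scraper may be knocked a few centimetres aside while the robot is not near it.
Once in a run the grip may slacken for a moment while it holds something.
It also fails if it takes over 210 s, if anything falls off the work surface, if the arm or the gripper's body presses on something with over 40 N, if the wrist force passes 120 N, or if a joint passes its speed limit or range.

ROBOT

A 6-joint arm with a two-finger parallel gripper is mounted at the origin on the work surface. World frame = base frame: x ahead of the robot, y to its left, z up, the work surface at z = 0. Lengths are in m, angles in rad, forces in N, time in s.
With the tool pointing down it reaches from about 0.425 to 1.125 m from the base axis. Payload 14.9 kg.
Tool frame: the origin (TCP) lies on the centre line of the jaws, within the pads' length; the fingertips stand 22 mm ahead of it and the grasp point (between the pads) lies 3 mm ahead of it; z points along the fingers, y is the direction in which the jaws open and shut (so a half turn about z gives the same grasp; the last joint's range is limited). The gripper opens to 91 mm and grips with 3 to 60 N. Pads are 32 mm wide; open, the fingers measure 118 mm over their backs; the gripper's body (76 mm by 178 mm) begins 60 mm behind the grasp point.
Start: joints at [-1.335, 0.379, 1.734, -0, 1.028, -0.033], TCP at [0.186, -0.675, 0.236] pointing down, gripper open.
Joint ranges: [-2.77, 2.77], [-0.74, 2.19], [0, 2.66], [-1.06, 4.2], [0.31, 2.87], [-3.08, 3.08]. Speed limits (rad/s): [1.89, 1.89, 2.39, 3.14, 3.14, 3.14].

INTERFACE

Orientations are given as a 3x3 rotation matrix whose columns are the frame's x, y, z axes.
In Python, from plant import * gives the robot as it stands.
- The arm moves only by the tool play_rows, never from a script. Its argument "moves" is a list of rows, each a list of 5 numbers: the shift along the world's x, y, z in mm, then the turn about the world's z in degrees, then the finger opening in mm, from 0 to 91.2. A call has 1 to 10 rows; each row is the pose to reach, as a shift and turn from the pose measured when the call began; what a row does not reach only later rows make up. A row lasts 1/8 s, in which the tool goes at most 62.5 mm and 10.7 degrees, less where a joint would pass 70% of its speed; a pose out of reach is approached as far as the arm can. A call with a gripper value outside its range is refused whole. The fingers move at their own pace and stop on an object; "newtons" is the grip in N (left out, the last holds). Time passes only in rows, so rows that repeat a pose let the fingers close. It gives the time, the measured TCP pose, the force and the opening at its end, in the units of the state.
- observe(): the state, without advancing time (a new reading comes with each control period).
- get_image(name): name is "scene" or "top"; returns a dict with "image" (420x560x3 uint8, red, green, blue), "K" (3x3 intrinsics, pixels), "pose" (4x4, takes a point from camera to world coordinates). Camera axes: x right, y down, z forward; pixel columns grow to the right and rows downward; lengths in m; the calibration is good to about 2 mm. A picture is of the moment at which its call begins. There is no depth.
- sign_off(): hands the job in, once; it reports no verdict.
The state is a dict: "time_s": time; "q": joint angles; "qd": joint speeds; "effort": joint torques, N m; "tool_pos": TCP position; "ee_rot": TCP orientation; "wrist_force": force on the tool from outside, world axes, zero at the start; "moment": the same for the moment, N m; "grip_width": finger opening in m.
Only numpy, scipy, OpenCV 4.12 (cv2) and the standard library are available. Lean on these libraries where they do the work, as an engineer would, in place of code of your own. Each camera call takes 0.05 s, during which the arm holds its last target.

## Working session

There is one attempt and no reset: what is moved stays moved. The work goes in short steps, Python scripts to look and compute and a tool call to move; the robot and the scene stay as the last step left them, time stands still between calls to the robot, and variables do not carry over. Pictures are saved under pics/ and viewed, and the job is handed in when it is done.

Besides the shell and the picture viewer there is one more tool, called after ">>>" in YAML: its name, and indented under it one key for each argument. play_rows: Moves the arm, as the interface text tells. Its arguments: {"type":"object","properties":{"moves":{"type":"array","items":{"type":"array","items":{"type":"number"}}},"newtons":{"type":"number"}},"required":["moves"]}

```bash
ls; mkdir -p pics
cat > h.py <<'E'
from plant import *
import numpy as np, cv2
def snap(name,fn,crop=None,s=1):
    d=get_image(name); np.savez('pics/'+fn+'.npz',image=d['image'],K=d['K'],pose=d['pose'])
    cv2.imwrite('pics/'+fn+'.png',cv2.cvtColor(np.asarray(d['image']),cv2.COLOR_RGB2BGR)); return d
def crop(fn,u0,v0,u1,v1,s,out):
    im=cv2.imread('pics/'+fn+'.png')[v0:v1,u0:u1]
    im=cv2.resize(im,None,fx=s,fy=s,interpolation=cv2.INTER_CUBIC)
    for u in range((u0+19)//20*20,u1,20): cv2.putText(im,str(u),(int((u-u0)*s),8),0,.3,(0,255,255),1); cv2.line(im,(int((u-u0)*s),10),(int((u-u0)*s),14),(0,255,255),1)
    for v in range((v0+19)//20*20,v1,20): cv2.putText(im,str(v),(0,int((v-v0)*s)+3),0,.3,(0,255,255),1)
    cv2.imwrite('pics/'+out+'.png',im)
def px2w(fn,u,v,z):
    d=np.load('pics/'+fn+'.npz');K,P=d['K'],d['pose']
    r=P[:3,:3]@np.linalg.inv(K)@np.array([u,v,1.]);c=P[:3,3];return c+r*(z-c[2])/r[2]
def w2px(fn,p):
    d=np.load('pics/'+fn+'.npz');K,P=d['K'],d['pose']
    q=K@(P[:3,:3].T@(np.asarray(p,float)-P[:3,3]));return q[:2]/q[2]
E
python3 - <<'E'
from h import *
print(observe())
a=snap('top','t0');b=snap('scene','s0')
for d in(a,b):print(d['K'],d['pose'])
for n in('t0','s0'):
    im=cv2.imread(f'pics/{n}.png');cv2.imwrite(f'pics/{n}b.png',cv2.resize(im,(800,600),interpolation=cv2.INTER_CUBIC))
E
```

```text
pics
{'time_s': 0.0, 'q': array([-1.33530127e+00,  3.79417376e-01,  1.73479462e+00, -4.94269991e-05,
        1.02851611e+00, -3.32664020e-02]), 'qd': array([-0.00067336,  0.00017783,  0.0001869 , -0.00097335,  0.00123965,
       -0.00029157]), 'effort': array([-5.32792292e-04, -7.63724113e+01, -4.34370697e+01,  6.50258269e-02,
        4.22731542e-02, -4.70968280e-05]), 'tool_pos': array([ 0.18579302, -0.67449173,  0.23527523]), 'ee_rot': array([[ 9.64093735e-01,  2.65562001e-01, -3.06094351e-04],
       [ 2.65562177e-01, -9.64093114e-01,  1.09422723e-03],
       [-4.51828287e-06, -1.13622470e-03, -9.99999354e-01]]), 'wrist_force': array([-0.67542079, -0.26502392,  0.89601666]), 'moment': array([ 0.05216225, -0.05774504,  0.04139386]), 'grip_width': 0.09121630391679143}
[[466.02297272   0.         278.58051925]
 [  0.         466.02297272 212.04765371]
 [  0.           0.           1.        ]] [[-0.01362624 -0.98923493  0.14570027  0.42261378]
 [-0.99989428  0.01422006  0.00303486 -0.01032671]
 [-0.00507406 -0.14564352 -0.98932412  1.13149602]
 [ 0.          0.          0.          1.        ]]
[[457.1800573    0.         275.39918004]
 [  0.         457.1800573  216.6352573 ]
 [  0.           0.           1.        ]] [[ 0.88089033  0.39860775 -0.25523341  0.86969429]
 [ 0.47325451 -0.73274071  0.48900023 -0.51065204]
 [ 0.00789937 -0.55154593 -0.83410712  0.97550328]
 [ 0.          0.          0.          1.        ]]
```

View pics/t0b.png

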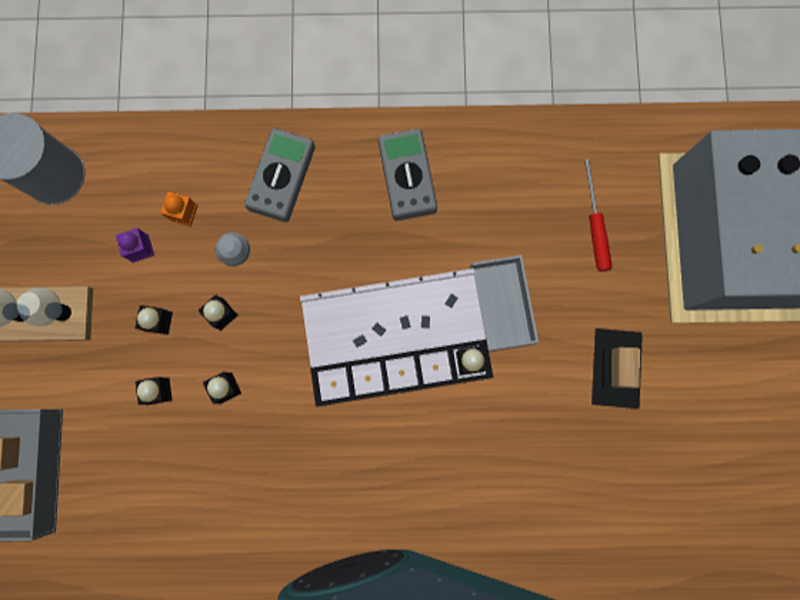

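View pics/s0b.png

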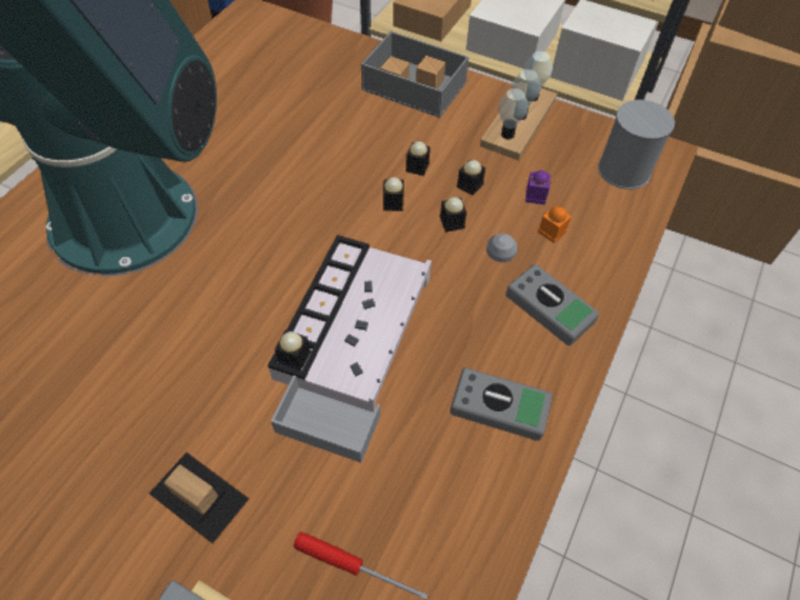

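Both pictures show the stand in the centre, with 5 chips on the deck and one fitted lamp at the tray end. The scraper is on its mat at the right, the 4 black spares are on the left, and the bell and the orange and purple decoys are beyond them. I'll take enlarged crops next.

Run:
```python
from h import *
crop('t0',200,170,390,300,4.2,'c1');crop('t0',400,220,470,295,8,'c2');crop('t0',80,190,180,295,5.6,'c3')
```

```text
(no output)
```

View pics/c1.png

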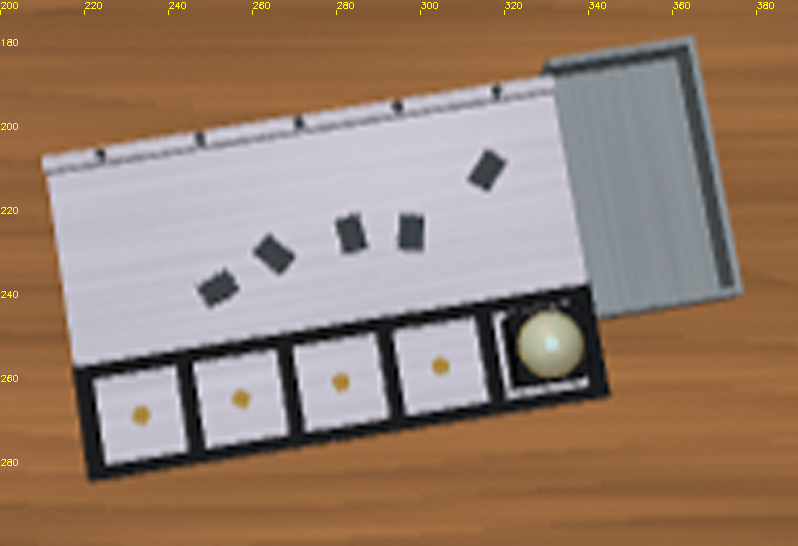

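View pics/c2.png

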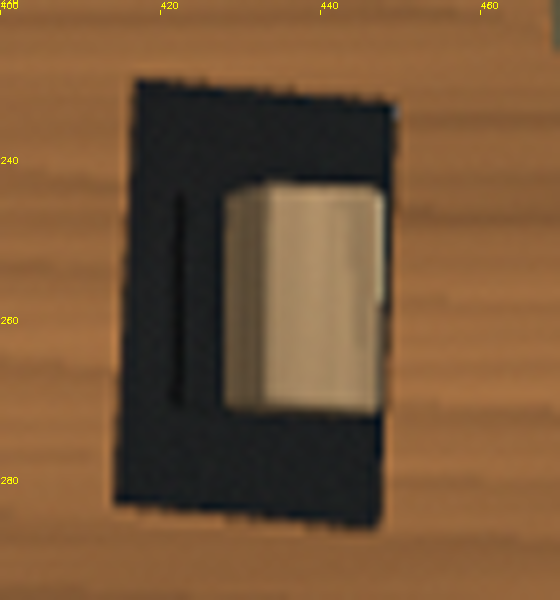

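View pics/c3.png

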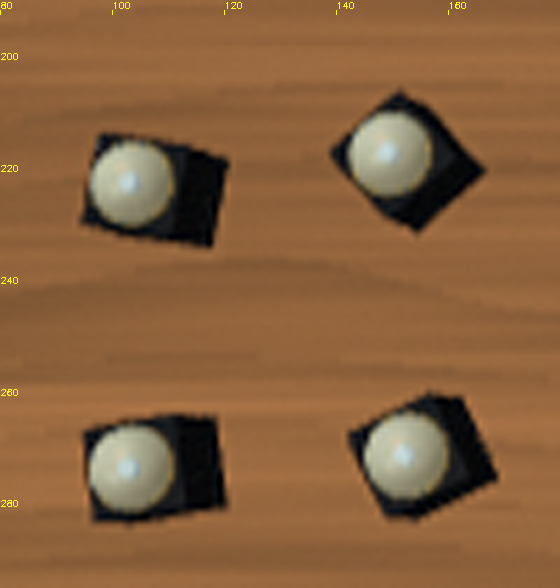

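```bash
cat >> h.py <<'E'
from scipy.optimize import least_squares, minimize
def lampmask(fn,box):
    im=np.load('pics/'+fn+'.npz')['image'].astype(int);m=np.zeros(im.shape[:2],np.uint8)
    u0,v0,u1,v1=box;c=im[v0:v1,u0:u1]
    m[v0:v1,u0:u1]=((c.max(2)<60)|(c.max(2)-c.min(2)<45)).astype(np.uint8)
    return m
def lampfit(fn,box,z0=0.,yaw0=0):
    m=lampmask(fn,box)
    n,l,s,c=cv2.connectedComponentsWithStats(m);k=1+np.argmax(s[1:,4]);m=(l==k).astype(np.uint8)
    h=cv2.convexHull(np.argwhere(m)[:,::-1].astype(np.int32))
    S=8
    M=cv2.resize(m*255,None,fx=S,fy=S,interpolation=cv2.INTER_LINEAR)[box[1]*S:box[3]*S,box[0]*S:box[2]*S]>127
    def cost(p):
        x,y,a=p[0]/1000,p[1]/1000,p[2]/30
        R=np.array([[np.cos(a),-np.sin(a)],[np.sin(a),np.cos(a)]])
        pts=[]
        for z in(0,.048):
            for sx in(-1,1):
                for sy in(-1,1):
                    q=R@np.array([sx,sy])*.02;pts.append(w2px(fn,[x+q[0],y+q[1],z0+z]))
        pts=(np.array(pts)+.5-np.array(box[:2]))*S
        hh=cv2.convexHull(np.round(pts).astype(np.int32));I=np.zeros(M.shape,np.uint8);cv2.fillConvexPoly(I,hh,1);I=I>0
        return 1-(I&M).sum()/max(1,(I|M).sum())
    cu,cv_=c[k];g=px2w(fn,cu,cv_,z0+.03)
    best=None
    for a in np.radians([-35,-15,5,25]) if yaw0 is None or True else []:
        r=minimize(cost,[g[0]*1000,g[1]*1000,a*30],method='Nelder-Mead',options=dict(xatol=.1,fatol=1e-5,initial_simplex=np.array([[g[0]*1e3,g[1]*1e3,a*30]]*4)+np.array([[0,0,0],[8,0,0],[0,8,0],[0,0,8]])))
        if best is None or r.fun<best.fun:best=r
    yaw=(np.degrees(best.x[2]/30)+45)%90-45
    return np.round(best.x[:2],1),round(yaw,1),round(best.fun,3)
E
python3 - <<'E'
from h import *
c=lambda a,u0,v0,s:np.array(a,float)/s+[u0,v0]
P=c([(141,415),(241,398.5),(341,382),(441,366),(48,173),(556,92),(75,367),(590,287)],200,170,4.2)
L=np.array([(-62,112,40),(-62,56,40),(-62,0,40),(-62,-56,40),(80,145,40),(80,-145,40),(-30,145,50),(-30,-145,50)])/1000
def f(p,full=False):
    a=p[2];R=np.array([[np.cos(a),-np.sin(a),0],[np.sin(a),np.cos(a),0],[0,0,1]])
    W=(R@L.T).T+[p[0],p[1],0];return (np.array([w2px('t0',w)for w in W])-P).ravel()
r=least_squares(f,[.6,0,0]);print('stand',r.x,np.degrees(r.x[2]),r.fun.round(1))
for i,q in enumerate(P[:4]):print(px2w('t0',*q,.04).round(4))
chips=c([(218,288),(274,254),(351,233),(411,232),(487,170)],200,170,4.2)
a=r.x[2];R=np.array([[np.cos(a),-np.sin(a)],[np.sin(a),np.cos(a)]])
for q in chips:
    w=px2w('t0',*q,.047);print('chip',w.round(4),(R.T@(w[:2]-r.x[:2])*1000).round(1))
m=[px2w('t0',*q,.003)for q in c([(135,80),(397,103),(380,527),(115,505)],400,220,8)]
print('mat',np.mean(m,0),[np.linalg.norm(m[i]-m[i-1]).round(4)for i in range(4)],np.degrees(np.arctan2(*(m[0]-m[3])[1::-1])),np.degrees(np.arctan2(*(m[1]-m[2])[1::-1])))
m=[px2w('t0',*q,.058)for q in c([(265,185),(385,188),(380,412),(262,410)],400,220,8)]
print('scr',np.mean(m,0),[np.linalg.norm(m[i]-m[i-1]).round(4)for i in range(4)],np.degrees(np.arctan2(*(m[0]-m[3])[1::-1])),np.degrees(np.arctan2(*(m[1]-m[2])[1::-1])))
for b in[(85,205,128,240),(130,198,172,238),(85,255,128,290),(135,252,175,290)]:print(lampfit('t0',b))
E
```

```text
stand [ 0.52889585 -0.00295064  0.14231573] 8.154090458244667 [ 0.2 -0.1  0.2  0.1  0.1  0.2  0.   0.3  0.1  0.1 -0.2  0.6 -0.6 -0.3
  0.3 -0.7]
[0.4514 0.0996 0.04  ]
[0.4597 0.0441 0.04  ]
[ 0.468  -0.0115  0.04  ]
[ 0.4761 -0.0672  0.04  ]
chip [0.5207 0.0561 0.047 ] [ 0.2 59.6]
chip [0.5392 0.0248 0.047 ] [14.2 26. ]
chip [ 0.5504 -0.0183  0.047 ] [ 19.1 -18.2]
chip [ 0.5505 -0.0517  0.047 ] [ 14.4 -51.3]
chip [ 0.5848 -0.095   0.047 ] [ 42.3 -99. ]
mat [ 0.47223116 -0.37510125  0.003     ] [np.float64(0.1281), np.float64(0.0794), np.float64(0.1276), np.float64(0.079)] -5.918496428824045 -6.106221047010031
scr [ 0.47061521 -0.37633419  0.058     ] [np.float64(0.0644), np.float64(0.0344), np.float64(0.0641), np.float64(0.0336)] -4.301097074193932 -5.078725550557491
(array([563.8, 403.9]), np.float64(-11.1), np.float64(0.077))
(array([574.6, 295.8]), np.float64(44.3), np.float64(0.085))
(array([445.5, 399.1]), np.float64(6.6), np.float64(0.08))
(array([449.3, 286.2]), np.float64(25.7), np.float64(0.087))
```

Run:
```python
from h import *
for u,v,z in[(672,322,0.),(660,153,0),(685,308,.02),(674,165,.02),(610,270,.0),(587,160,.0)]:print(u,v,px2w('t0',u*.7,v*.7,z).round(3))
```

```text
672 322 [ 0.55  -0.474  0.   ]
660 153 [ 0.851 -0.475  0.   ]
685 308 [ 0.571 -0.49   0.02 ]
674 165 [ 0.822 -0.49   0.02 ]
610 270 [ 0.641 -0.374  0.   ]
587 160 [ 0.84  -0.345  0.   ]
```

>>> play_rows:
  moves:
    - [285,298,-60,-20,91]
    - [285,298,-60,-20,91]
    - [285,298,-60,-20,91]
    - [285,298,-60,-20,91]
    - [285,298,-60,-20,91]
    - [285,298,-60,-20,91]
    - [285,298,-60,-20,91]
    - [285,298,-60,-20,91]
    - [285,298,-60,-20,91]
    - [285,298,-60,-20,91]
  newtons: 40

```text
time_s: 1.35
tool_pos: [0.4702, -0.3773, 0.1754]
ee_rot: [[0.997, -0.081, 0.0], [-0.081, -0.997, 0.001], [0.0, -0.001, -1.0]]
wrist_force: [-0.3, -0.3, 0.1]
grip_width: 0.0907
```

Run:
```python
from h import *
snap('top','t1');snap('scene','s1')
crop('s1',80,290,200,390,6,'c4')
crop('t1',390,200,480,300,6,'c5')
```

```text
(no output)
```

View pics/c4.png

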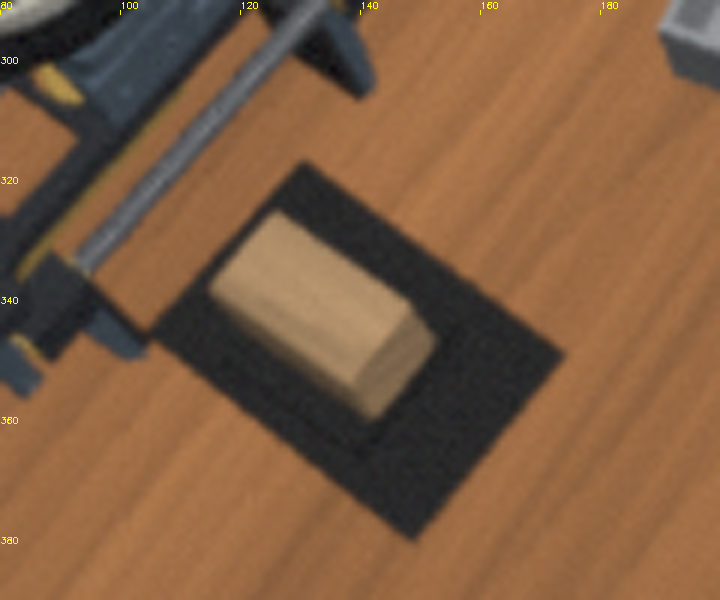

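View pics/c5.png

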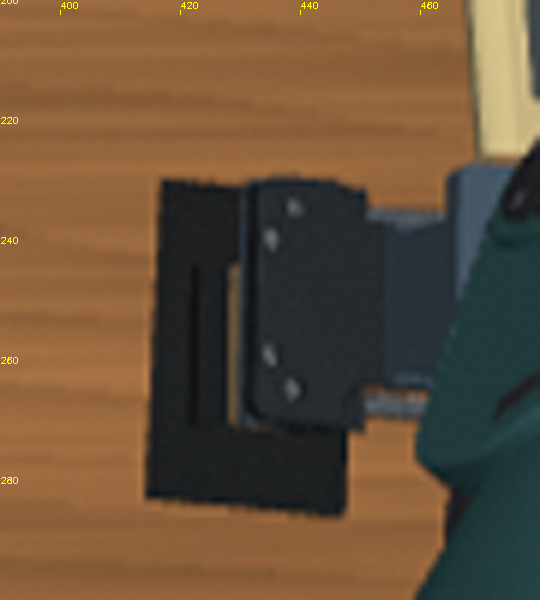

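Scraper is unmoved on its mat (top crop about u435, v255). I'll go down to grasp it.

>>> play_rows:
  moves:
    - [0,1,-60,0,91]
    - [0,1,-110,0,91]
    - [0,1,-132,0,91]
    - [0,1,-132,0,91]
    - [0,1,-132,0,91]
    - [0,1,-132,0,30]
    - [0,1,-132,0,30]
    - [0,1,-132,0,30]
    - [0,1,-132,0,30]
    - [0,1,-132,0,30]
  newtons: 40

```text
time_s: 2.7
tool_pos: [0.4702, -0.3763, 0.0435]
ee_rot: [[0.997, -0.081, 0.0], [-0.081, -0.997, 0.001], [0.0, -0.001, -1.0]]
wrist_force: [0.1, 0.0, 0.5]
grip_width: 0.0438
```

>>> play_rows:
  moves:
    - [0,0,0,0,28]
    - [0,0,0,0,28]
    - [0,0,0,0,28]
    - [0,0,0,0,28]

```text
time_s: 3.2
tool_pos: [0.4702, -0.3762, 0.0434]
ee_rot: [[0.997, -0.081, 0.0], [-0.081, -0.997, 0.001], [0.0, -0.001, -1.0]]
wrist_force: [-0.7, -0.6, 0.8]
grip_width: 0.0337
```

>>> play_rows:
  moves:
    - [0,0,60,0,28]
    - [0,0,120,0,28]
    - [5,30,150,0,28]
    - [49,485,150,13,28]
    - [49,485,150,13,28]
    - [49,485,150,13,28]
    - [49,485,150,13,28]
    - [49,485,150,13,28]
    - [49,485,150,13,28]
    - [49,485,150,13,28]

```text
time_s: 4.45
tool_pos: [0.5171, 0.0913, 0.1935]
ee_rot: [[0.989, 0.145, 0.0], [0.145, -0.989, 0.001], [0.0, -0.001, -1.0]]
wrist_force: [0.5, -1.3, -1.7]
grip_width: 0.0334
```

>>> play_rows:
  moves:
    - [0,0,0,0,28]
    - [0,0,0,0,28]
    - [0,0,0,0,28]
    - [0,0,0,0,28]

```text
time_s: 4.95
tool_pos: [0.5171, 0.0902, 0.1935]
ee_rot: [[0.99, 0.143, 0.0], [0.143, -0.99, 0.001], [0.0, -0.001, -1.0]]
wrist_force: [-0.2, -0.1, -1.6]
grip_width: 0.0339
```

Run:
```python
from h import *
o=observe();print(o['tool_pos'],o['grip_width'],np.degrees(np.arctan2(o['ee_rot'][1,0],o['ee_rot'][0,0])))
snap('scene','s2');crop('s2',150,120,320,330,2.8,'c6')
snap('top','t2');crop('t2',190,160,390,310,4,'c7')
```

```text
[0.51711056 0.09023599 0.19353031] 0.0338991279830332 8.232850227478371
```

View pics/c6.png

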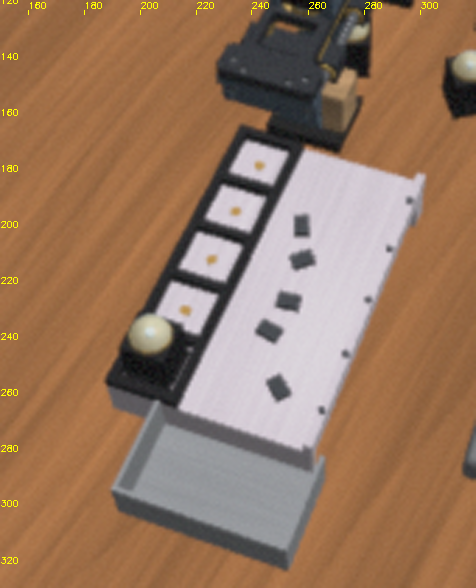

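View pics/c7.png

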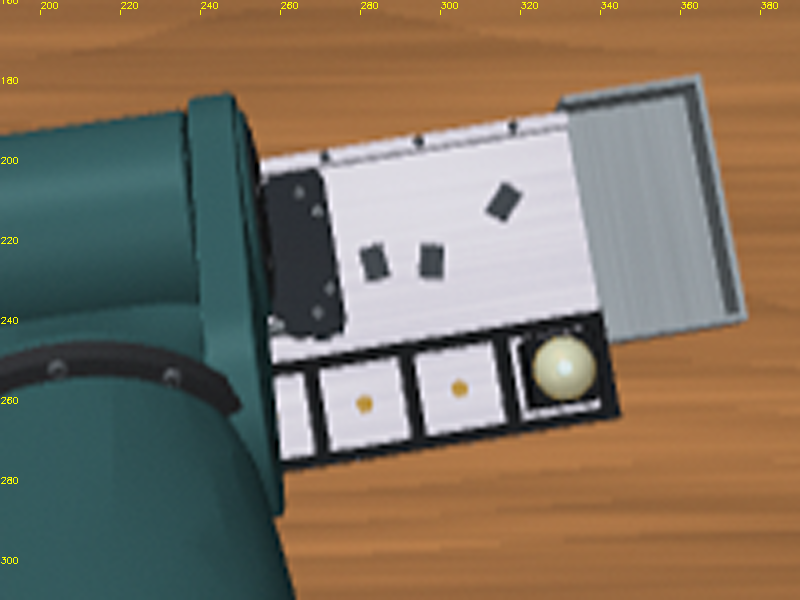

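The scraper is held upright, with all five chips still ahead of it. It stopped short of the target, so I'll correct that and lower it behind the chips.

>>> play_rows:
  moves:
    - [2,19,0,0,28]
    - [2,19,0,0,28]
    - [2,19,-50,0,28]
    - [2,19,-90,0,28]
    - [2,19,-100,0,28]
    - [2,19,-108,0,28]
    - [2,19,-112,0,28]
    - [2,19,-112,0,28]
    - [2,19,-112,0,28]

```text
time_s: 6.18
tool_pos: [0.5196, 0.1096, 0.0823]
ee_rot: [[0.99, 0.144, 0.001], [0.144, -0.99, 0.001], [0.001, -0.001, -1.0]]
wrist_force: [-0.1, 0.9, -2.3]
grip_width: 0.0338
```

>>> play_rows:
  moves:
    - [2,-12,-1,0,28]
    - [3,-24,-1,0,28]
    - [5,-36,-1,0,28]
    - [7,-48,-1,0,28]
    - [9,-59,-1,0,28]
    - [10,-71,-1,0,28]
    - [12,-83,-1,0,28]
    - [14,-95,-1,0,28]
    - [15,-107,-1,0,28]
    - [17,-119,-1,0,28]

```text
time_s: 7.42
tool_pos: [0.5366, -0.0102, 0.0812]
ee_rot: [[0.99, 0.144, 0.001], [0.144, -0.99, 0.001], [0.001, -0.001, -1.0]]
wrist_force: [-0.6, 0.4, -1.7]
grip_width: 0.0338
```

Run:
```python
from h import *
snap('scene','s3');crop('s3',150,120,320,330,2.8,'c8')
```

```text
(no output)
```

View pics/c8.png

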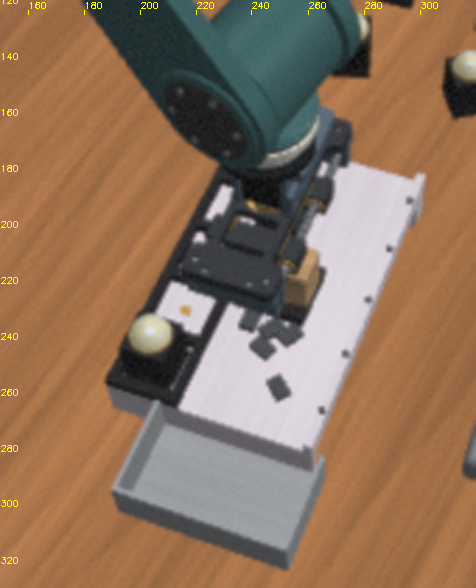

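The chips are bunching ahead of the sole and none have been left behind. I'll carry on over the edge.

>>> play_rows:
  moves:
    - [2,-12,0,0,28]
    - [3,-24,0,0,28]
    - [5,-36,0,0,28]
    - [7,-48,0,0,28]
    - [9,-60,0,0,28]
    - [10,-72,0,0,28]
    - [12,-84,0,0,28]
    - [14,-97,0,0,28]
    - [16,-110,0,0,28]
    - [18,-123,0,0,28]

```text
time_s: 8.72
tool_pos: [0.5551, -0.135, 0.0813]
ee_rot: [[0.99, 0.143, 0.002], [0.143, -0.99, 0.001], [0.002, -0.001, -1.0]]
wrist_force: [1.0, 0.4, -1.1]
grip_width: 0.0339
```

>>> play_rows:
  moves:
    - [1,-7,0,0,28]
    - [1,-7,0,0,28]
    - [1,-7,0,0,28]

```text
time_s: 9.1
tool_pos: [0.556, -0.1418, 0.0813]
ee_rot: [[0.99, 0.143, 0.001], [0.143, -0.99, 0.001], [0.001, -0.001, -1.0]]
wrist_force: [-0.0, -0.4, -1.6]
grip_width: 0.0336
```

Run:
```python
from h import *
snap('scene','s4');crop('s4',150,150,320,330,3.3,'c9')
snap('top','t4');crop('t4',190,160,390,310,4,'c10')
```

```text
(no output)
```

View pics/c9.png

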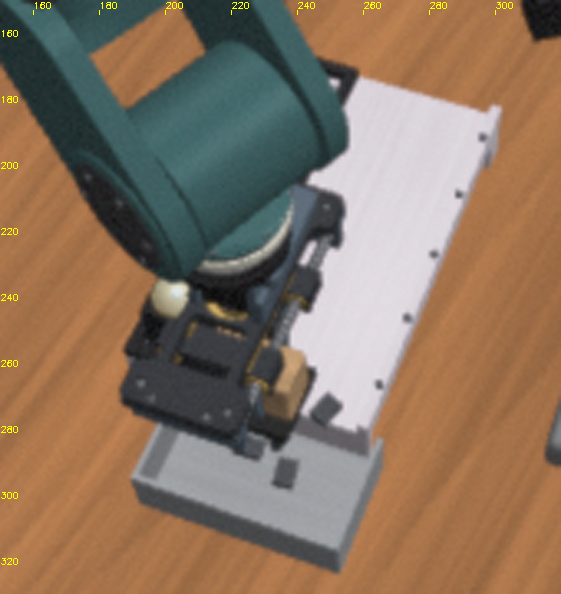

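View pics/c10.png

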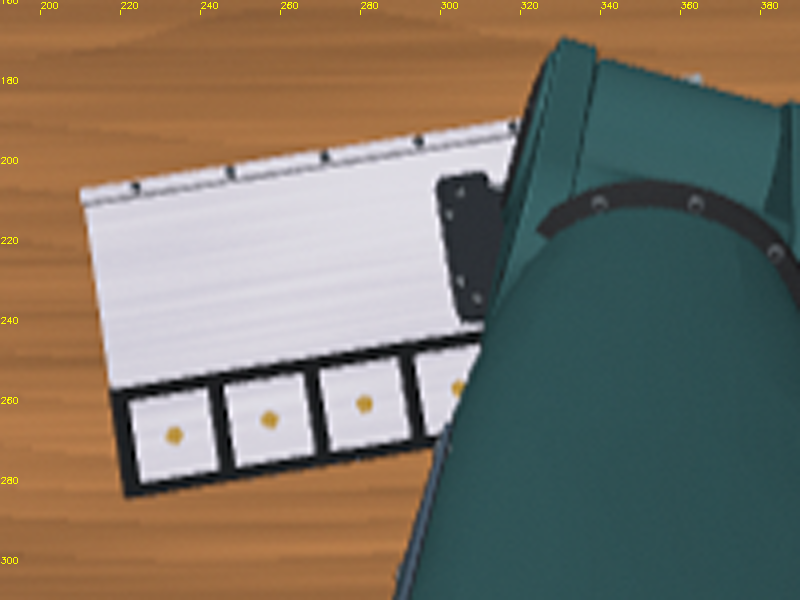

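One chip remains at scene px (246,272), beside the scraper. The rest dropped into the tray. I'll lift, go back, shift across and make a second pass.

>>> play_rows:
  moves:
    - [0,0,30,0,28]
    - [0,0,40,0,28]
    - [14,40,40,0,28]
    - [28,83,40,0,28]
    - [28,83,40,0,28]
    - [28,83,40,0,28]
    - [28,83,40,0,28]

```text
time_s: 10.07
tool_pos: [0.5837, -0.0594, 0.1212]
ee_rot: [[0.99, 0.143, 0.001], [0.143, -0.99, 0.001], [0.001, -0.001, -1.0]]
wrist_force: [-1.0, -0.4, -0.8]
grip_width: 0.0338
```

Run:
```python
from h import *
snap('scene','s5');crop('s5',150,150,320,330,3.3,'c11')
S=np.array([.5289,-.00295]);a=.1423;R=np.array([[np.cos(a),-np.sin(a)],[np.sin(a),np.cos(a)]])
print((R.T@(observe()['tool_pos'][:2]-S)*1e3).round(1),(R.T@(px2w('s5',246,272,.047)[:2]-S)*1e3).round(1))
```

```text
[ 46.2 -63.7] [  50.6 -135.3]
```

View pics/c11.png

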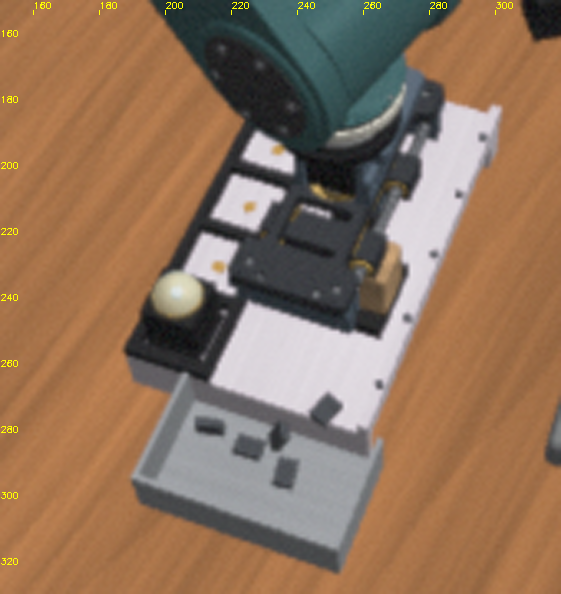

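>>> play_rows:
  moves:
    - [0,0,-25,0,28]
    - [0,0,-40,0,28]
    - [0,0,-40,0,28]
    - [2,-12,-40,0,28]
    - [3,-24,-40,0,28]
    - [5,-36,-40,0,28]
    - [7,-48,-40,0,28]
    - [9,-60,-40,0,28]
    - [10,-72,-40,0,28]
    - [11,-76,-40,0,28]

```text
time_s: 11.38
tool_pos: [0.5947, -0.1363, 0.0811]
ee_rot: [[0.99, 0.142, 0.001], [0.142, -0.99, 0.001], [0.001, -0.001, -1.0]]
wrist_force: [-0.3, 0.4, -1.2]
grip_width: 0.034
```

>>> play_rows:
  moves:
    - [0,0,0,0,28]
    - [0,0,40,0,28]
    - [-14,100,40,0,28]
    - [-14,100,40,0,28]
    - [-14,100,40,0,28]
    - [-14,100,40,0,28]

```text
time_s: 12.12
tool_pos: [0.5809, -0.0362, 0.1212]
ee_rot: [[0.99, 0.143, 0.001], [0.143, -0.99, 0.001], [0.002, -0.001, -1.0]]
wrist_force: [-0.0, 0.2, -1.9]
grip_width: 0.0341
```

Run:
```python
from h import *
snap('scene','s6');crop('s6',150,150,320,330,3.3,'c12');snap('top','t6');crop('t6',190,160,390,310,4,'c13')
```

```text
(no output)
```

View pics/c12.png

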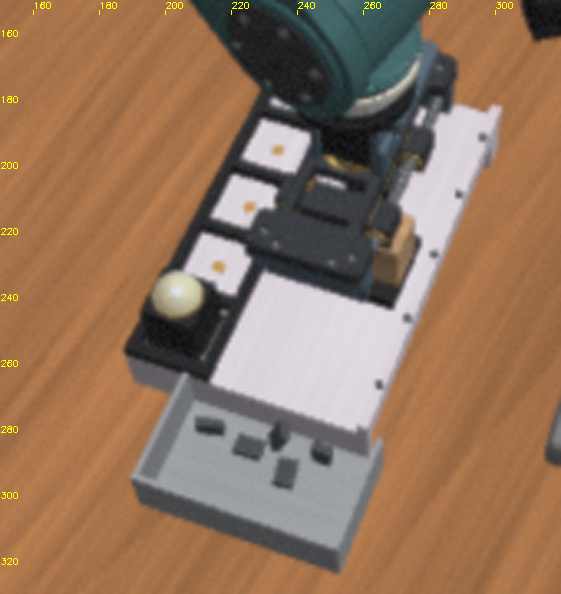

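View pics/c13.png

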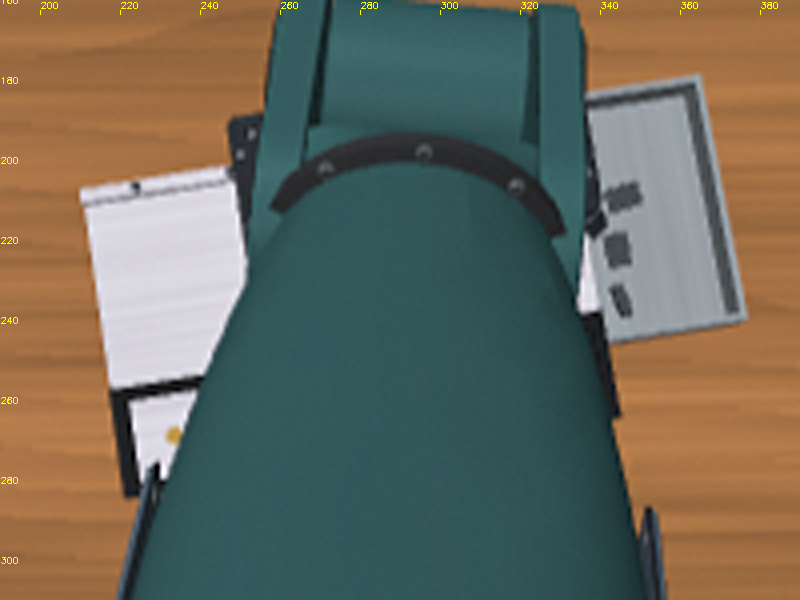

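All five chips are in the tray and the deck is bare. I'll take the scraper back to its mat.

>>> play_rows:
  moves:
    - [0,0,60,0,28]
    - [0,-20,75,0,28]
    - [-109,-339,75,-14,28]
    - [-109,-339,75,-14,28]
    - [-109,-339,75,-14,28]
    - [-109,-339,75,-14,28]
    - [-109,-339,75,-14,28]
    - [-109,-339,75,-14,28]
    - [-109,-339,75,-14,28]
    - [-109,-339,75,-14,28]

```text
time_s: 13.48
tool_pos: [0.4715, -0.3758, 0.1956]
ee_rot: [[0.995, -0.103, 0.001], [-0.103, -0.995, 0.001], [0.001, -0.001, -1.0]]
wrist_force: [-0.6, 0.1, -1.7]
grip_width: 0.034
```

Run:
```python
from h import *
o=observe();print(o['tool_pos'],np.degrees(np.arctan2(o['ee_rot'][1,0],o['ee_rot'][0,0])))
snap('scene','s7');crop('s7',60,230,220,390,3.6,'c14')
c=lambda a,u0,v0,s:np.array(a,float)/s+[u0,v0]
m=[px2w('s1',*q,.003)for q in c([(303,160),(564,354),(412,542),(150,332)],80,290,6)]
print('mat',np.mean(m,0),[np.linalg.norm(m[i]-m[i-1]).round(4)for i in range(4)],[np.degrees(np.arctan2(*(m[i]-m[i-1])[1::-1])).round(1) for i in range(4)])
```

```text
[ 0.47148542 -0.37584415  0.19562303] -5.906909740243788
mat [ 0.47488256 -0.37479233  0.003     ] [np.float64(0.0777), np.float64(0.1276), np.float64(0.0785), np.float64(0.1272)] [np.float64(84.4), np.float64(-6.1), np.float64(-95.9), np.float64(173.5)]
```

View pics/c14.png

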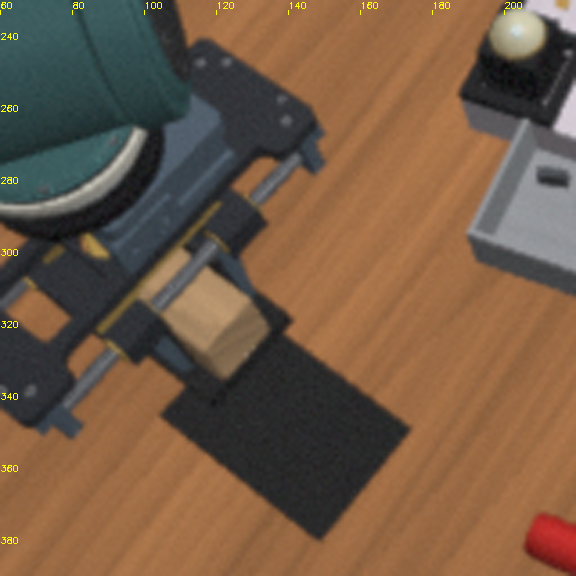

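>>> play_rows:
  moves:
    - [2,1,-60,0,28]
    - [2,1,-120,0,28]
    - [2,1,-140,0,28]
    - [2,1,-148,0,28]
    - [2,1,-152,0,28]
    - [2,1,-152,0,28]
    - [2,1,-152,0,28]
    - [2,1,-152,0,28]

```text
time_s: 14.52
tool_pos: [0.474, -0.3747, 0.0444]
ee_rot: [[0.995, -0.102, 0.002], [-0.102, -0.995, 0.0], [0.002, -0.001, -1.0]]
wrist_force: [0.2, -0.5, -1.7]
grip_width: 0.0339
```

>>> play_rows:
  moves:
    - [0,0,0,0,91]
    - [0,0,0,0,91]
    - [0,0,0,0,91]
    - [0,0,0,0,91]
    - [0,0,0,0,91]
    - [0,0,0,0,91]
    - [0,0,60,0,91]
    - [0,0,120,0,91]
    - [0,0,150,0,91]

```text
time_s: 15.65
tool_pos: [0.4748, -0.3754, 0.1978]
ee_rot: [[0.995, -0.102, 0.005], [-0.102, -0.995, -0.002], [0.005, 0.002, -1.0]]
wrist_force: [0.7, -0.2, -0.0]
grip_width: 0.0911
```

Run:
```python
from h import *
o=observe();print(np.degrees(o['q']).round(1),np.degrees(np.arctan2(o['ee_rot'][1,0],o['ee_rot'][0,0])))
snap('top','t8');snap('scene','s8')
for b in[(80,200,128,240),(130,198,172,238),(80,255,128,290),(135,252,175,290)]:print(lampfit('t8',b))
for b in[(90,200,128,240)]:pass
crop('s8',80,290,200,390,6,'c16');crop('t8',80,130,390,320,2.5,'c15')
```

```text
[-4.060e+01  1.600e+01  1.118e+02  1.000e-01  5.190e+01  5.520e+01] -5.865461129079006
(array([563.7, 404. ]), np.float64(-11.9), np.float64(0.079))
(array([574.7, 296. ]), np.float64(44.1), np.float64(0.087))
(array([445.6, 399.3]), np.float64(7.1), np.float64(0.078))
(array([449.3, 286.2]), np.float64(25.7), np.float64(0.087))
```

View pics/c16.png

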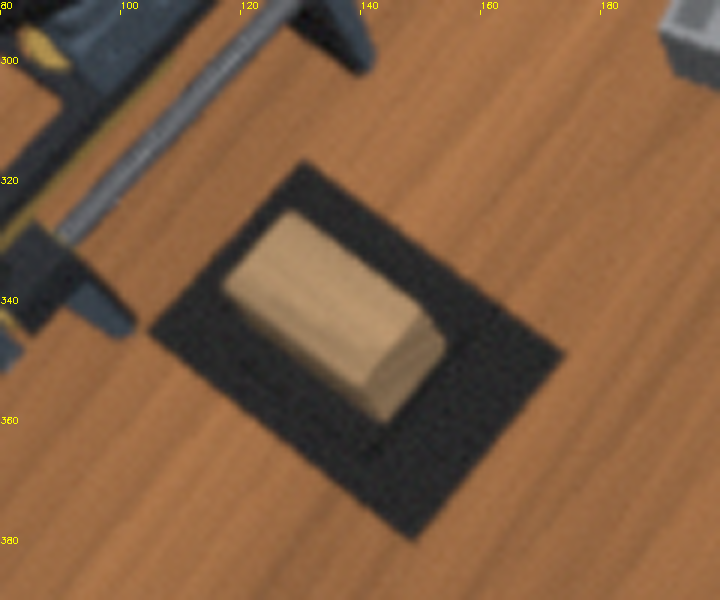

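View pics/c15.png

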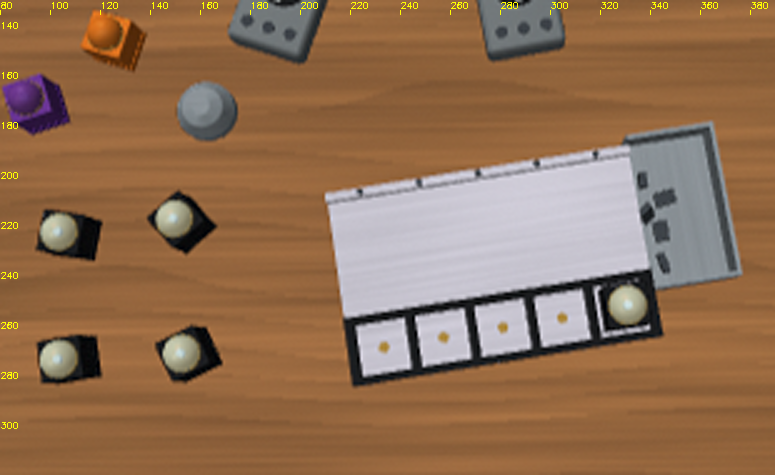

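Four black modules at (103,222), (149,217), (104,272) and (152,271) are the spares. The orange one at (122,143) and the purple one at (90,170) are excluded by colour, and the round bell at (159,173) isn't a lamp. The deck is bare and the scraper stands in the middle of the mat. I'm going to the spare at (152,271).

>>> play_rows:
  moves:
    - [-4,60,0,10,91]
    - [-8,120,0,20,91]
    - [-12,180,0,30,91]
    - [-12,240,0,40,91]
    - [-12,300,0,50,91]
    - [-12,360,0,60,91]
    - [-14,420,0,70,91]
    - [-18,480,0,80,91]
    - [-22,540,0,90,91]
    - [-25,600,0,100,91]

```text
time_s: 17.0
tool_pos: [0.4496, 0.226, 0.1975]
ee_rot: [[-0.078, 0.997, 0.002], [0.997, 0.078, 0.006], [0.006, 0.002, -1.0]]
wrist_force: [0.4, 0.4, 0.1]
grip_width: 0.091
```

```bash
cat >> h.py <<'E'
def st():
    o=observe();r=o['ee_rot'];print('t',round(o['time_s'],2),'tcp',(o['tool_pos']*1e3).round(1),'jaw',round((np.degrees(np.arctan2(r[1,1],r[0,1]))+90)%180-90,1),'q',np.degrees(o['q']).round(),'w',round(o['grip_width']*1e3,1))
E
python3 -c "
from h import *
st()"
```

```text
t 17.0 tcp [449.6 226.  197.5] jaw 4.5 q [ 24.   7. 123.   0.  50.  19.] w 91.0
```

>>> play_rows:
  moves:
    - [0,60,0,10,91]
    - [0,60,0,21,91]
    - [0,60,-40,21,91]
    - [0,60,-60,21,91]
    - [0,60,-60,21,91]

```text
time_s: 17.62
tool_pos: [0.4483, 0.2853, 0.1355]
ee_rot: [[-0.43, 0.903, -0.004], [0.903, 0.43, 0.005], [0.006, -0.002, -1.0]]
wrist_force: [-0.3, 1.0, 0.2]
grip_width: 0.0909
```

Run:
```python
from h import *
st();snap('scene','s9');crop('s9',240,60,420,200,4,'c17')
```

```text
t 17.62 tcp [448.3 285.3 135.5] jaw 25.5 q [ 30.  15. 121.   0.  44.   4.] w 90.9
```

View pics/c17.png

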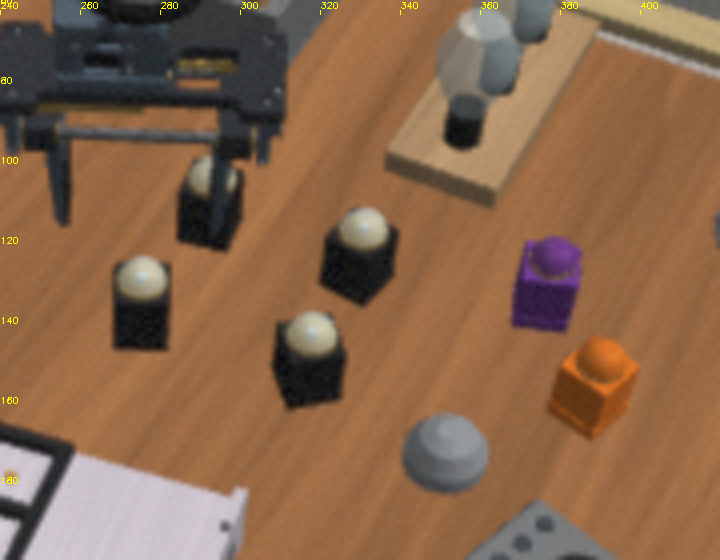

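Run:
```python
from h import *
for p in [(.4493,.2862),(.4456,.3993),(.5637,.404),(.5747,.296)]:print(w2px('s9',[*p,0.024]),lampfit('s9',tuple(int(x) for x in (*(w2px('s9',[*p,.03])-24),*(w2px('s9',[*p,.03])+24)))))
```

```text
[275.14281317 136.34431939] (array([448.2, 286.9]), np.float64(25.1), np.float64(0.082))
[292.21574207 111.06655001] (array([444.3, 400.5]), np.float64(11.0), np.float64(0.563))
[329.40017615 123.96096843] (array([563. , 405.3]), np.float64(-6.9), np.float64(0.076))
[316.7884576  150.10427666] (array([573.2, 297.5]), np.float64(39.8), np.float64(0.07))
```

Both cameras agree to within about 1.5 mm. I'll descend and grip.

>>> play_rows:
  moves:
    - [0,1,-50,0,91]
    - [0,1,-85,0,91]
    - [0,1,-99,0,91]
    - [0,1,-99,0,91]
    - [0,1,-99,0,36]
    - [0,1,-99,0,36]
    - [0,1,-99,0,36]
    - [0,1,-99,0,36]
    - [0,1,-99,0,36]
    - [0,1,-99,0,36]
  newtons: 25

```text
time_s: 18.92
tool_pos: [0.4491, 0.2867, 0.0378]
ee_rot: [[-0.43, 0.903, -0.003], [0.903, 0.43, 0.005], [0.006, 0.0, -1.0]]
wrist_force: [-0.7, -0.1, 1.3]
grip_width: 0.0398
```

>>> play_rows:
  moves:
    - [0,0,0,0,36]
    - [0,0,0,0,36]
    - [0,0,50,0,36]
    - [0,0,100,0,36]
    - [0,0,140,0,36]
    - [0,0,140,0,36]

```text
time_s: 19.68
tool_pos: [0.4505, 0.2875, 0.1806]
ee_rot: [[-0.43, 0.903, 0.002], [0.903, 0.43, 0.008], [0.006, 0.005, -1.0]]
wrist_force: [-0.1, -0.3, -0.5]
grip_width: 0.0403
```

Run:
```python
from h import *
st()
S=np.array([528.9,-2.95]);a=.1423;R=np.array([[np.cos(a),-np.sin(a)],[np.sin(a),np.cos(a)]])
for y in(112,56,0,-56):print(y,(S+R@[-62,y]).round(1))
```

```text
t 19.68 tcp [450.5 287.5 180.6] jaw 25.5 q [ 30.  11. 120.   0.  48.   4.] w 40.3
112 [451.6  99.1]
56 [459.6  43.7]
0 [467.5 -11.7]
-56 [475.5 -67.2]
```

Run:
```python
from h import *
for u,v in[(259,165),(235,211),(211,259),(185,311)]:print(px2w('s2',150+u/2.8,120+v/2.8,.04)[:2].round(4))
```

```text
[0.453  0.1003]
[0.4608 0.0445]
[ 0.4693 -0.0104]
[ 0.478  -0.0668]
```

>>> play_rows:
  moves:
    - [3,-60,0,-9,36]
    - [6,-120,0,-17,36]
    - [12,-180,0,-17,36]
    - [18,-240,0,-17,36]
    - [22,-300,0,-17,36]
    - [25,-355,0,-17,36]
    - [25,-355,0,-17,36]
    - [25,-355,0,-17,36]
    - [25,-355,0,-17,36]

```text
time_s: 20.8
tool_pos: [0.4751, -0.0664, 0.1802]
ee_rot: [[-0.149, 0.989, 0.003], [0.989, 0.149, 0.007], [0.007, 0.004, -1.0]]
wrist_force: [0.3, 0.2, 0.1]
grip_width: 0.0399
```

Run:
```python
from h import *
st()
snap('scene','s10');crop('s10',150,120,320,330,2.8,'c18')
```

```text
t 20.8 tcp [475.1 -66.4 180.2] jaw 8.6 q [-11.   6. 126.   1.  47. -20.] w 39.9
```

View pics/c18.png

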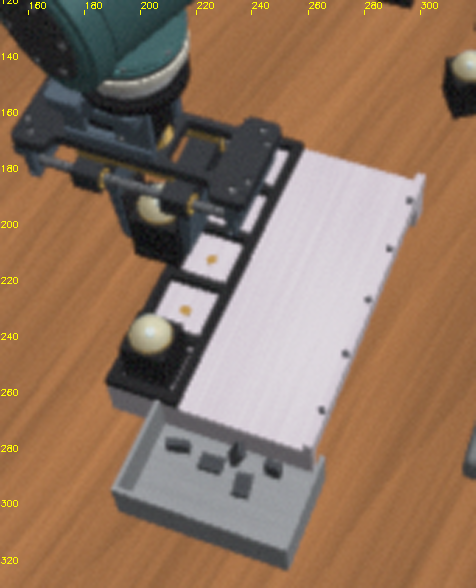

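>>> play_rows:
  moves:
    - [1.5,-0.5,-40,0,36]
    - [1.5,-0.5,-75,0,36]
    - [1.5,-0.5,-85,0,36]
    - [1.5,-0.5,-92,0,36]
    - [1.5,-0.5,-97,0,36]
    - [1.5,-0.5,-101,0,36]
    - [1.5,-0.5,-102,0,36]
    - [1.5,-0.5,-102,0,36]

```text
time_s: 21.85
tool_pos: [0.4769, -0.067, 0.0785]
ee_rot: [[-0.149, 0.989, 0.004], [0.989, 0.149, 0.007], [0.007, 0.005, -1.0]]
wrist_force: [0.6, 0.7, -1.1]
grip_width: 0.0397
```

Run:
```python
from h import *
st();print(observe()['wrist_force'])
snap('scene','s11');crop('s11',170,170,260,270,6,'c19')
```

```text
t 21.85 tcp [476.9 -67.   78.5] jaw 8.6 q [-11.  18. 127.   1.  35. -20.] w 39.7
[ 0.56070974  0.71928406 -1.06874666]
```

View pics/c19.png

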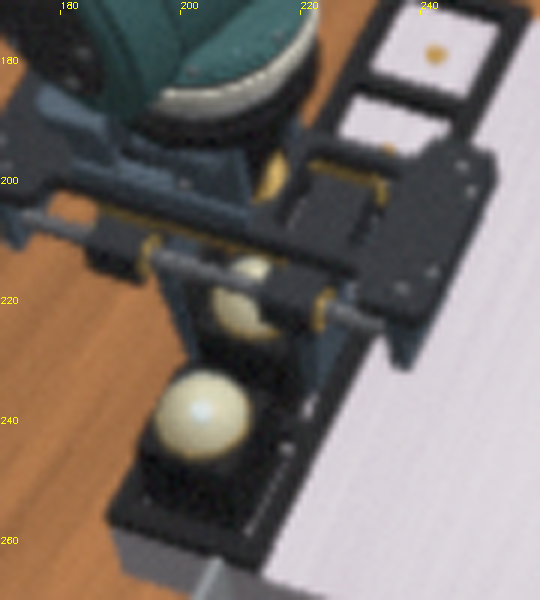

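>>> play_rows:
  moves:
    - [0,0,-0.5,0,70]
    - [0,0,0,0,70]
    - [0,0,0,0,70]
    - [0,0,0,0,91]
    - [0,0,50,0,91]
    - [0,0,100,0,91]
    - [0,0,110,0,91]

```text
time_s: 22.78
tool_pos: [0.4784, -0.0672, 0.1915]
ee_rot: [[-0.149, 0.989, 0.009], [0.989, 0.149, 0.006], [0.005, 0.01, -1.0]]
wrist_force: [-0.9, 0.5, -1.8]
grip_width: 0.0911
```

>>> play_rows:
  moves:
    - [15,58,0,10,91]
    - [30,116,0,20,91]
    - [45,174,0,33,91]
    - [60,232,0,33,91]
    - [75,290,0,33,91]
    - [97,346,0,33,91]
    - [97,364,0,33,91]
    - [97,364,0,33,91]
    - [97,364,0,33,91]

```text
time_s: 23.9
tool_pos: [0.5748, 0.2955, 0.1909]
ee_rot: [[-0.663, 0.749, 0.003], [0.749, 0.663, 0.009], [0.005, 0.008, -1.0]]
wrist_force: [-0.4, -0.2, 0.2]
grip_width: 0.0913
```

Run:
```python
from h import *
st()
snap('scene','s12');crop('s12',150,60,390,300,2.5,'c20')
for p in [(.4456,.3993),(.5637,.404),(.5747,.296)]:print(lampfit('s12',tuple(int(x) for x in (*(w2px('s12',[*p,.03])-24),*(w2px('s12',[*p,.03])+24)))))
```

```text
t 23.9 tcp [574.8 295.5 190.9] jaw 41.5 q [ 25.  20. 107.   1.  52. -17.] w 91.3
(array([448.5, 416.2]), np.float64(-18.2), np.float64(0.511))
(array([562.9, 405.6]), np.float64(-6.9), np.float64(0.077))
(array([573.2, 297.4]), np.float64(39.7), np.float64(0.076))
```

View pics/c20.png

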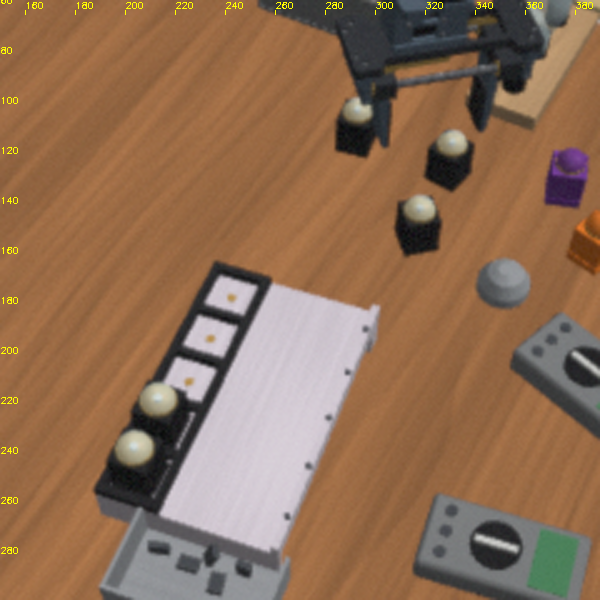

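First spare is seated next to the fitted lamp (about px 207,220), and the other three are unmoved. I'm grasping the spare at (312,148).

>>> play_rows:
  moves:
    - [-1,1,-60,0,91]
    - [-1,1,-120,0,91]
    - [-1,1,-145,0,91]
    - [-1,1,-153,0,91]
    - [-1,1,-153,0,91]
    - [-1,1,-153,0,36]
    - [-1,1,-153,0,36]
    - [-1,1,-153,0,36]
    - [-1,1,-153,0,36]
    - [-1,1,-153,0,36]

```text
time_s: 25.2
tool_pos: [0.574, 0.2964, 0.0382]
ee_rot: [[-0.663, 0.749, 0.003], [0.749, 0.663, 0.01], [0.005, 0.009, -1.0]]
wrist_force: [0.4, 0.9, 0.8]
grip_width: 0.0441
```

>>> play_rows:
  moves:
    - [0,0,0,0,36]
    - [0,0,0,0,36]
    - [0,0,0,0,36]
    - [0,0,0,0,36]

```text
time_s: 25.7
tool_pos: [0.574, 0.2964, 0.0382]
ee_rot: [[-0.663, 0.749, 0.003], [0.749, 0.663, 0.01], [0.005, 0.009, -1.0]]
wrist_force: [0.3, 0.7, 0.6]
grip_width: 0.0398
```

>>> play_rows:
  moves:
    - [0,0,50,0,36]
    - [0,0,100,0,36]
    - [0,0,140,0,36]
    - [0,0,140,0,36]

```text
time_s: 26.2
tool_pos: [0.5754, 0.2972, 0.1815]
ee_rot: [[-0.663, 0.749, 0.008], [0.749, 0.663, 0.012], [0.004, 0.014, -1.0]]
wrist_force: [0.3, -0.0, -0.2]
grip_width: 0.0401
```

```bash
python3 -c "
from h import *
st()"
```

```text
t 26.2 tcp [575.4 297.2 181.5] jaw 41.5 q [ 25.  21. 107.   1.  51. -17.] w 40.1
```

>>> play_rows:
  moves:
    - [-20,-58,0,-10,36]
    - [-40,-116,0,-20,36]
    - [-60,-174,0,-33,36]
    - [-80,-232,0,-33,36]
    - [-100,-289,0,-33,36]
    - [-107,-309,0,-33,36]
    - [-107,-309,0,-33,36]
    - [-107,-309,0,-33,36]
    - [-107,-309,0,-33,36]

```text
time_s: 27.32
tool_pos: [0.4686, -0.011, 0.1812]
ee_rot: [[-0.149, 0.989, 0.013], [0.989, 0.149, 0.006], [0.004, 0.013, -1.0]]
wrist_force: [-0.6, -0.6, -0.2]
grip_width: 0.0401
```

```bash
python3 -c "
from h import *
st();print(observe()['ee_rot'][:,2])
snap('scene','s13');crop('s13',150,120,320,330,2.8,'c21')"
```

```text
t 27.32 tcp [468.6 -11.  181.2] jaw 8.6 q [ -4.   5. 128.   1.  47. -13.] w 40.1
[ 0.01267546  0.00573369 -0.99990322]
```

View pics/c21.png

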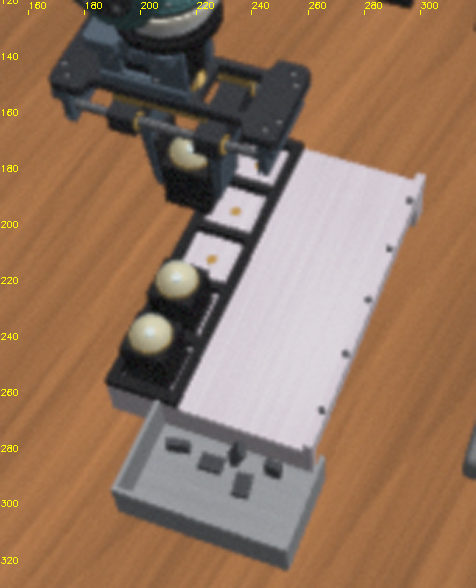

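>>> play_rows:
  moves:
    - [0,0,-40,0,36]
    - [0,0,-75,0,36]
    - [0,0,-85,0,36]
    - [0,0,-92,0,36]
    - [0,0,-97,0,36]
    - [0,0,-101,0,36]
    - [0,0,-102,0,36]
    - [0,0,-102,0,36]

```text
time_s: 28.38
tool_pos: [0.4688, -0.0111, 0.0795]
ee_rot: [[-0.149, 0.989, 0.013], [0.989, 0.149, 0.006], [0.004, 0.014, -1.0]]
wrist_force: [1.0, -0.7, -0.8]
grip_width: 0.0401
```

>>> play_rows:
  moves:
    - [0,0,-1,0,70]
    - [0,0,-1,0,70]
    - [0,0,-1,0,70]
    - [0,0,-1,0,91]
    - [0,0,50,0,91]
    - [0,0,100,0,91]
    - [0,0,110,0,91]
    - [0,0,110,0,91]
    - [0,0,110,0,91]

```text
time_s: 29.5
tool_pos: [0.468, -0.0111, 0.1881]
ee_rot: [[-0.149, 0.989, 0.011], [0.989, 0.149, 0.006], [0.004, 0.012, -1.0]]
wrist_force: [-0.2, -0.3, 0.5]
grip_width: 0.091
```

>>> play_rows:
  moves:
    - [13,58,0,-10,91]
    - [26,116,0,-18,91]
    - [39,174,0,-18,91]
    - [52,232,0,-18,91]
    - [65,290,0,-18,91]
    - [80,348,0,-18,91]
    - [94,400,0,-18,91]
    - [94,416,0,-18,91]
    - [94,416,0,-18,91]
    - [94,416,0,-18,91]

```text
time_s: 30.75
tool_pos: [0.5615, 0.4035, 0.1873]
ee_rot: [[0.164, 0.986, 0.011], [0.986, -0.164, 0.001], [0.003, 0.011, -1.0]]
wrist_force: [0.2, 1.0, 0.6]
grip_width: 0.0908
```

Run:
```python
from h import *
st();print(observe()['ee_rot'][:,2])
snap('scene','s14');crop('s14',150,60,390,300,2.5,'c22')
for p in [(.4456,.3993),(.5637,.404)]:print(lampfit('s14',tuple(int(x) for x in (*(w2px('s14',[*p,.03])-24),*(w2px('s14',[*p,.03])+24)))))
```

```text
t 30.75 tcp [561.5 403.5 187.3] jaw -9.5 q [ 34.  24. 102.  -0.  54.  44.] w 90.8
[ 0.01091747  0.00112668 -0.99993977]
(array([444.2, 400.9]), np.float64(9.9), np.float64(0.075))
(array([563.2, 405.3]), np.float64(-7.4), np.float64(0.082))
```

View pics/c22.png

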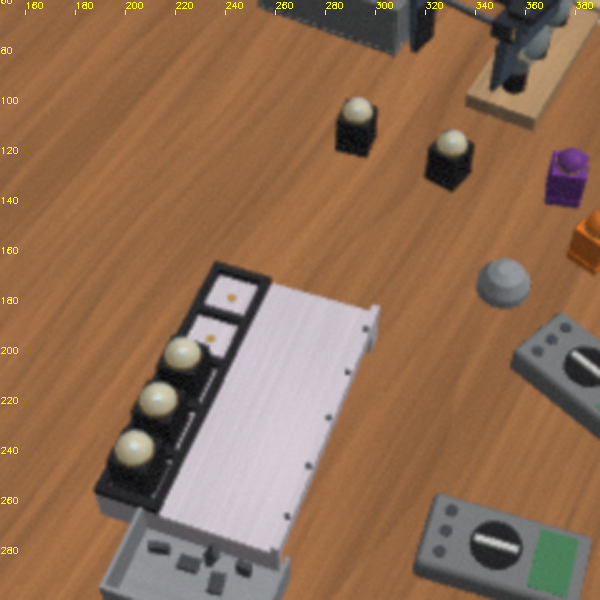

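Three lamps now sit in a row, and the remaining spares at (292,112) and (329,128) are unmoved. I'm grasping the second of these.

>>> play_rows:
  moves:
    - [2,1,-60,0,91]
    - [2,1,-120,0,91]
    - [2,1,-142,0,91]
    - [2,1,-149,0,91]
    - [2,1,-149,0,91]
    - [2,1,-149,0,36]
    - [2,1,-149,0,36]
    - [2,1,-149,0,36]
    - [2,1,-149,0,36]
    - [2,1,-149,0,36]

```text
time_s: 32.05
tool_pos: [0.5637, 0.4045, 0.0387]
ee_rot: [[0.165, 0.986, 0.011], [0.986, -0.165, 0.001], [0.003, 0.011, -1.0]]
wrist_force: [-0.4, 0.0, -0.2]
grip_width: 0.0442
```

>>> play_rows:
  moves:
    - [0,0,0,0,36]
    - [0,0,0,0,36]
    - [0,0,0,0,36]
    - [0,0,0,0,36]

```text
time_s: 32.55
tool_pos: [0.5637, 0.4045, 0.0387]
ee_rot: [[0.165, 0.986, 0.011], [0.986, -0.165, 0.001], [0.003, 0.011, -1.0]]
wrist_force: [0.9, -0.2, 1.6]
grip_width: 0.0403
```

>>> play_rows:
  moves:
    - [0,0,50,0,36]
    - [0,0,100,0,36]
    - [0,0,140,0,36]
    - [0,0,140,0,36]
    - [0,0,140,0,36]
    - [0,0,140,0,36]

```text
time_s: 33.3
tool_pos: [0.563, 0.404, 0.177]
ee_rot: [[0.165, 0.986, 0.009], [0.986, -0.165, 0.0], [0.002, 0.009, -1.0]]
wrist_force: [0.1, -0.2, -1.5]
grip_width: 0.0397
```

```bash
python3 -c "
from h import *
st();print(observe()['ee_rot'][:,2])"
```

```text
t 33.3 tcp [563. 404. 177.] jaw -9.5 q [ 34.  25. 102.  -0.  53.  44.] w 39.7
[ 9.34550816e-03  8.81409801e-05 -9.99956326e-01]
```

>>> play_rows:
  moves:
    - [-16,-58,0,9,36]
    - [-33,-116,0,18,36]
    - [-50,-174,0,18,36]
    - [-66,-232,0,18,36]
    - [-82,-290,0,18,36]
    - [-99,-348,0,18,36]
    - [-102,-360,0,18,36]
    - [-102,-360,0,18,36]
    - [-102,-360,0,18,36]
    - [-102,-360,0,18,36]

```text
time_s: 34.55
tool_pos: [0.4613, 0.045, 0.1768]
ee_rot: [[-0.15, 0.989, 0.009], [0.989, 0.15, 0.003], [0.002, 0.009, -1.0]]
wrist_force: [-0.1, -0.5, -0.0]
grip_width: 0.0399
```

```bash
python3 -c "
from h import *
st();print(observe()['ee_rot'][:,2])
snap('scene','s15');crop('s15',150,120,320,330,2.8,'c23')"
```

```text
t 34.55 tcp [461.3  45.  176.8] jaw 8.6 q [  3.   5. 128.   0.  46.  -6.] w 39.9
[ 0.00872848  0.0030651  -0.99995721]
```

View pics/c23.png

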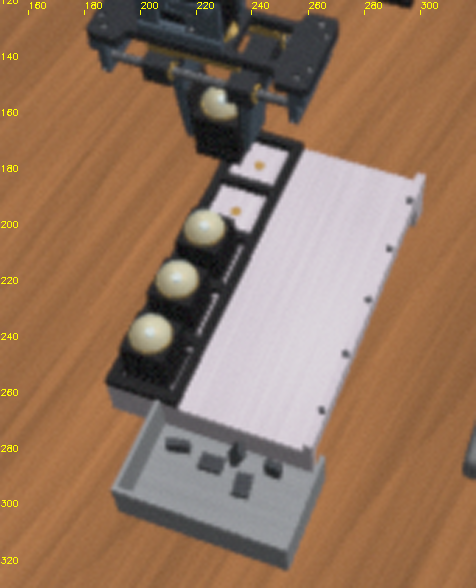

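>>> play_rows:
  moves:
    - [-0.5,-1,-40,0,36]
    - [-0.5,-1,-72,0,36]
    - [-0.5,-1,-82,0,36]
    - [-0.5,-1,-89,0,36]
    - [-0.5,-1,-94,0,36]
    - [-0.5,-1,-97,0,36]
    - [-0.5,-1,-98,0,36]
    - [-0.5,-1,-98,0,36]

```text
time_s: 35.6
tool_pos: [0.4609, 0.0438, 0.0791]
ee_rot: [[-0.15, 0.989, 0.009], [0.989, 0.15, 0.003], [0.002, 0.009, -1.0]]
wrist_force: [0.1, -1.6, -1.3]
grip_width: 0.0399
```

>>> play_rows:
  moves:
    - [0,0,0,0,70]
    - [0,0,0,0,70]
    - [0,0,0,0,70]
    - [0,0,0,0,91]
    - [0,0,50,0,91]
    - [0,0,100,0,91]
    - [0,0,110,0,91]
    - [0,0,110,0,91]
    - [0,0,110,0,91]

```text
time_s: 36.72
tool_pos: [0.4601, 0.0438, 0.1877]
ee_rot: [[-0.15, 0.989, 0.007], [0.989, 0.15, 0.003], [0.002, 0.007, -1.0]]
wrist_force: [-0.5, -0.3, -0.3]
grip_width: 0.0909
```

>>> play_rows:
  moves:
    - [-3,58,0,0,91]
    - [-5,116,0,0,91]
    - [-8,174,0,0,91]
    - [-10,232,0,0,91]
    - [-12,290,0,0,91]
    - [-15,346,0,0,91]
    - [-15,356,0,0,91]
    - [-15,356,0,0,91]
    - [-15,356,0,0,91]

```text
time_s: 37.85
tool_pos: [0.4449, 0.3984, 0.1869]
ee_rot: [[-0.149, 0.989, 0.006], [0.989, 0.149, 0.002], [0.001, 0.006, -1.0]]
wrist_force: [0.6, -0.4, -0.4]
grip_width: 0.0908
```

Run:
```python
from h import *
st();print(observe()['ee_rot'][:,2])
snap('scene','s16');crop('s16',150,50,390,290,2.5,'c24')
p=(.4456,.3993)
print(lampfit('s16',tuple(int(x) for x in (*(w2px('s16',[*p,.03])-24),*(w2px('s16',[*p,.03])+24)))))
```

```text
t 37.85 tcp [444.9 398.4 186.9] jaw 8.6 q [ 40.  16. 113.  -0.  51.  31.] w 90.8
[ 0.00588229  0.00197793 -0.99998074]
(array([444.2, 400.4]), np.float64(11.3), np.float64(0.077))
```

View pics/c24.png

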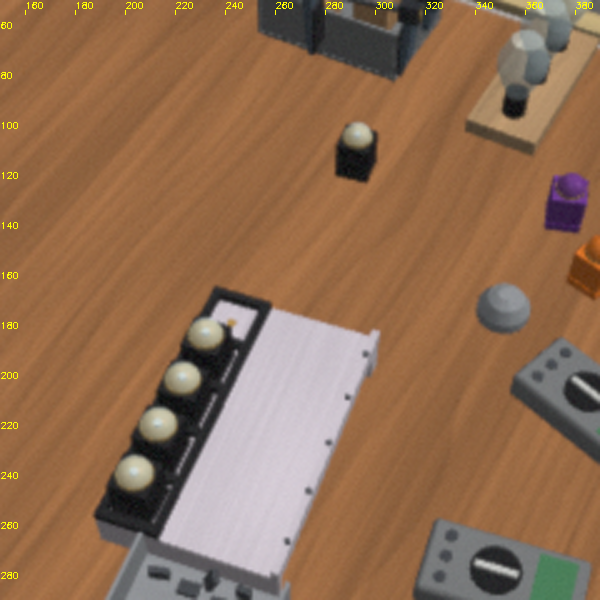

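Four lamps are in and the last spare at (292,112) is unmoved. I'm grasping it now.

>>> play_rows:
  moves:
    - [0,1.5,-60,0,91]
    - [0,1.5,-120,0,91]
    - [0,1.5,-142,0,91]
    - [0,1.5,-149,0,91]
    - [0,1.5,-149,0,91]
    - [0,1.5,-149,0,36]
    - [0,1.5,-149,0,36]
    - [0,1.5,-149,0,36]
    - [0,1.5,-149,0,36]
    - [0,1.5,-149,0,36]

```text
time_s: 39.15
tool_pos: [0.445, 0.4, 0.0383]
ee_rot: [[-0.149, 0.989, 0.006], [0.989, 0.149, 0.002], [0.001, 0.007, -1.0]]
wrist_force: [-0.0, -0.2, -0.2]
grip_width: 0.0441
```

>>> play_rows:
  moves:
    - [0,0,0,0,36]
    - [0,0,0,0,36]
    - [0,0,0,0,36]
    - [0,0,0,0,36]

```text
time_s: 39.65
tool_pos: [0.445, 0.4, 0.0383]
ee_rot: [[-0.148, 0.989, 0.006], [0.989, 0.148, 0.002], [0.001, 0.007, -1.0]]
wrist_force: [0.6, -0.1, 1.6]
grip_width: 0.04
```

>>> play_rows:
  moves:
    - [0,0,50,0,36]
    - [0,0,100,0,36]
    - [0,0,140,0,36]
    - [0,0,140,0,36]
    - [0,0,140,0,36]
    - [0,0,140,0,36]

```text
time_s: 40.4
tool_pos: [0.4444, 0.3995, 0.1768]
ee_rot: [[-0.148, 0.989, 0.004], [0.989, 0.148, 0.001], [0.0, 0.005, -1.0]]
wrist_force: [0.4, 0.0, -0.8]
grip_width: 0.0397
```

```bash
python3 -c "
from h import *
st();print(observe()['ee_rot'][:,2])"
```

```text
t 40.4 tcp [444.4 399.5 176.8] jaw 8.5 q [ 40.  17. 113.  -0.  50.  31.] w 39.7
[ 4.49753755e-03  8.80026585e-04 -9.99989499e-01]
```

>>> play_rows:
  moves:
    - [2,-58,0,0,36]
    - [4,-116,0,0,36]
    - [5,-174,0,0,36]
    - [7,-232,0,0,36]
    - [8,-285,0,0,36]
    - [8,-300,0,0,36]
    - [8,-300,0,0,36]
    - [8,-300,0,0,36]
    - [8,-300,0,0,36]

```text
time_s: 41.52
tool_pos: [0.4524, 0.1004, 0.1766]
ee_rot: [[-0.15, 0.989, 0.004], [0.989, 0.15, 0.001], [0.0, 0.004, -1.0]]
wrist_force: [-0.4, 0.3, -0.4]
grip_width: 0.0395
```

```bash
python3 -c "
from h import *
st()
snap('scene','s17');crop('s17',170,100,280,240,4.2,'c25')"
```

```text
t 41.52 tcp [452.4 100.4 176.6] jaw 8.6 q [ 10.   5. 128.   0.  47.   1.] w 39.5
```

View pics/c25.png

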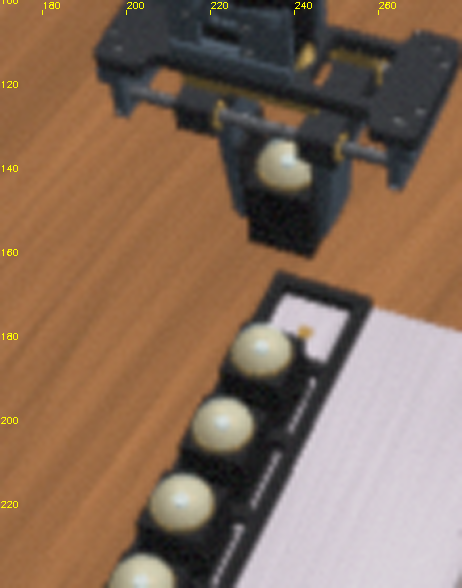

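>>> play_rows:
  moves:
    - [0,-1,-40,0,36]
    - [0,-1,-72,0,36]
    - [0,-1,-82,0,36]
    - [0,-1,-89,0,36]
    - [0,-1,-94,0,36]
    - [0,-1,-97,0,36]
    - [0,-1,-98,0,36]
    - [0,-1,-98,0,36]

```text
time_s: 42.58
tool_pos: [0.4526, 0.0993, 0.0789]
ee_rot: [[-0.15, 0.989, 0.005], [0.989, 0.15, 0.001], [0.0, 0.005, -1.0]]
wrist_force: [0.3, -0.8, -0.4]
grip_width: 0.04
```

>>> play_rows:
  moves:
    - [0,0,0,0,70]
    - [0,0,0,0,70]
    - [0,0,0,0,70]
    - [0,0,0,0,91]
    - [0,0,50,0,91]
    - [0,0,100,0,91]
    - [0,0,140,0,91]
    - [0,60,140,0,91]
    - [0,120,140,0,91]

```text
time_s: 43.7
tool_pos: [0.4528, 0.2206, 0.2199]
ee_rot: [[-0.148, 0.989, 0.007], [0.989, 0.148, 0.002], [0.001, 0.007, -1.0]]
wrist_force: [1.2, 0.2, -0.9]
grip_width: 0.0908
```

>>> play_rows:
  moves:
    - [0,60,0,0,91]
    - [0,120,0,0,91]
    - [0,180,0,0,91]
    - [0,240,0,0,91]
    - [0,240,0,0,91]
    - [0,240,0,0,91]

```text
time_s: 44.45
tool_pos: [0.4525, 0.46, 0.2193]
ee_rot: [[-0.149, 0.989, 0.006], [0.989, 0.149, 0.001], [-0.0, 0.006, -1.0]]
wrist_force: [0.1, -0.6, -0.0]
grip_width: 0.0912
```

```bash
python3 -c "
from h import *
st()
snap('scene','s18');crop('s18',90,130,330,390,2.3,'c26')
snap('top','t18');crop('t18',200,170,470,300,2.9,'c27')"
```

```text
t 44.45 tcp [452.5 460.  219.3] jaw 8.5 q [ 43.  18. 107.  -0.  55.  35.] w 91.2
```

View pics/c26.png

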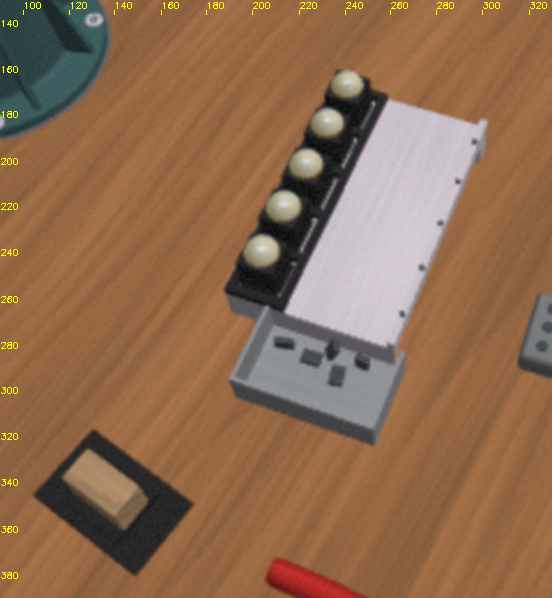

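View pics/c27.png

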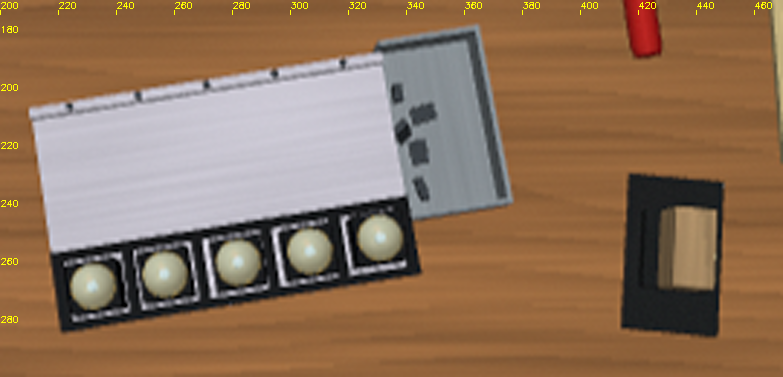

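Run:
```python
from h import *
crop('t18',400,220,470,295,8,'c28');crop('t18',210,225,350,295,5.6,'c29')
```

```text
(no output)
```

View pics/c28.png

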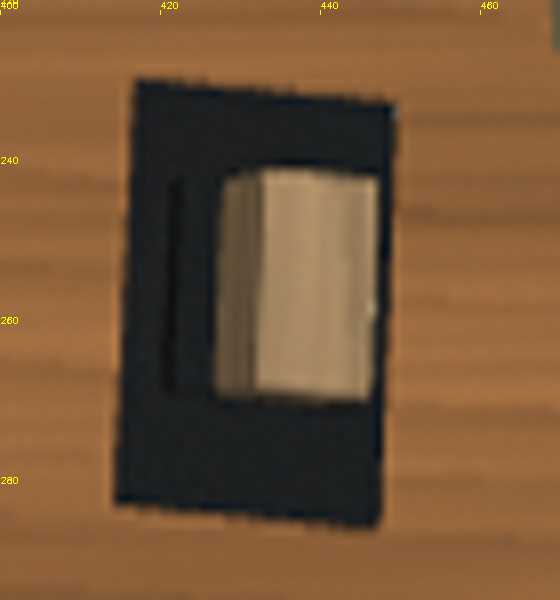

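View pics/c29.png

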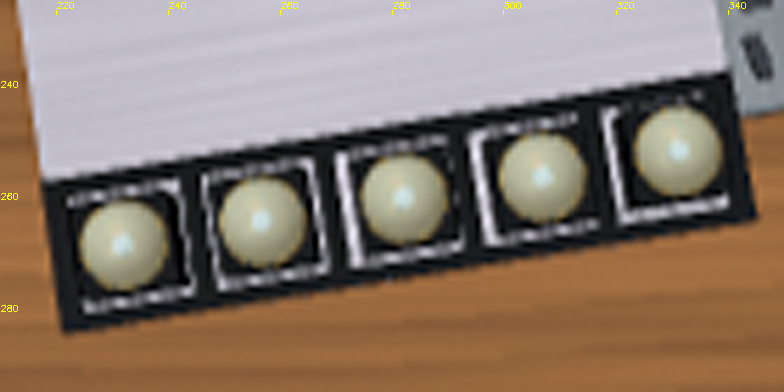

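```bash
python3 -c "
from h import *
st();print(sign_off())"
```

```text
t 44.55 tcp [452.8 459.4 219.7] jaw 8.5 q [ 43.  18. 107.  -0.  55.  35.] w 91.0
the job is handed in; nothing more can be done
None
```

The stand is ready and I handed the job in at about 45 s of the 210 s allowed. I got no verdict back.

- **Chips:** Two passes with the scraper put all five chips in the catch tray. The fingertips stayed about 19 mm above the deck throughout. In the last pictures the deck is bare; one of the chips in the tray stands on end against the deck-side wall instead of lying flat.
- **Scraper:** It stands upright on its mat, about 1 mm from the middle as measured in the top picture.
- **Lamps:** The four black spares are in the four empty sockets. The last top picture shows the socket floor around every base, and all the domes sit in line and evenly spaced. The fitted lamp is still in its socket. I judged full depth from the release height, which was within about 1 mm of the floor, and from those pictures.
- **Rest of the bench:** I did not touch the bell or the orange and purple decoys. No check failed. The two cameras disagreed by about 2 mm in position and up to about 5° in lamp angle, so I used values in between. I saw no knock to any part and no loss of grip.

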